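# Pop the tea tin and trap it on the track

### The job

Press the red key of the tin dispenser all the way down with one fingertip so that the spring pops the green tea tin out, and with the other finger stop the tin on the open track, once more than half of it is past the red stop bar and before its front runs over the end of the track. Finish while holding like that: one finger keeps the key down and the other keeps the tin from sliding, gently, with nothing pinched or lifted. Leave the salt shaker, pepper grinder, mug and spoon rest alone.

Things in the scene. Friction and masses are not known exactly. Their poses are not given: they have to be found in the camera images.
- dispenser: Grey and white tin dispenser fixed to the cart top, 230 long (x), 70 wide (y). Origin: centre of its underside on the cart top. The tin travels along its +x; z up. Flat track floor 14 above the cart, x -115 to 115, between 5 mm kerbs (inside width 60) whose top is 24 high. Round the tin's bay (x -115 to -20) the walls are 50 high. White key housing, 44 x 40, 28 high, at x 12, y 55. All in mm.
- track_end (a point): Middle of the open end edge of the track floor, at x 115, y 0, z 14 mm of the dispenser; a tin pushed past it tips off.
- key_top (a point): Centre of the top face of the red square key, 30 x 30 mm, at x 12, y 55 mm of the dispenser; 48 mm above the cart top when up, 34 mm when fully down. It moves with the key.
- key (a joint): How far the key is pressed: 0 up, 0.014 m fully down (hard stop). Its return spring gives 2 N at the top to 4 N at the bottom; rubbing of the stop bar on the tin adds up to 4 N until the tin is free. The stop bar has sunk below the track floor from 0.008 m on; let go, the key springs up and the bar with it, also under the tin.
- stop_bar (a point): Top middle of the red stop bar across the track in front of the tin, one piece with the key and sinking with it: 8 mm thick along the travel, 46 mm wide, 8 mm above the track floor when up; at x -2, y 0 mm of the dispenser.
- pusher_face (a point): Middle of the front face of the black pusher plate behind the tin, 50 mm wide, from the track floor to 46 mm above the cart. A spring of 4 to 5 N with a strong damper drives it along +x for 170 mm: once the bar is down the tin creeps out at about 20 to 35 mm/s, is pushed on all the time, and its front reaches the track end after about 4 to 6 s.
- tin_mid (a point): Centre (half-way up) of the green tea tin with brass trim: closed box, 60 mm long (dispenser x), 54 mm wide, 46 mm high, about 0.11 kg, loose on the track, top 60 mm above the cart. Its centre starts at x -36.5, y 0 mm of the dispenser; half of it is past the stop bar at x 0; its front is at the track end at x 85. Same axes as the dispenser.
- shaker: Glass salt shaker with steel cap, 44 mm across, 79 mm high, standing loose beyond the end of the track; origin at the centre of its underside
- grinder: Orange plastic pepper grinder with a steel knob, 56 mm across, 144 mm high, loose; origin at the centre of its underside
- mug: Blue mug standing upside down, 82 mm across plus a handle reaching 71 mm from the axis on its +y side, 95 mm high, loose; origin at the centre of its underside (the rim)
- spoon_rest: White ceramic spoon rest, a dish 94 mm across with a tab reaching 81 mm from the centre on its +x side, 13 mm high, loose; origin at the centre of its underside

How it is judged:
On the way, in this order (a step that is already met when the one before it is completed fails the run):
1. the key is pressed down while the tin is still in its bay (value of joint key above 0.0095 m and x of tin_mid in the frame of dispenser below -0.015 m), for 0.05 s.
2. more than half of the tin is past the stop bar and a finger has stopped it on the track, the key still down (value of joint key above 0.0095 m and x of tin_mid in the frame of dispenser above -0.003 m and contact force between the fingers and tin above 0.3 N and linear speed of tin below 0.008 m/s), for 0.2 s.
At the end, for the whole second after the job is handed in: The tin stands upright (within 0.12 rad) and still (under 8 mm/s) on the track, its centre 0 to 85 mm beyond the stop bar's line (3 mm tolerance), touched by a finger (over 0.3 N) that keeps it from sliding, while the key is held down (over 9.5 mm of its 14) (all of step 2 and x of tin_mid in the frame of dispenser below 0.088 m and angle between tin_mid's own z axis and vertical below 0.12 rad and z of tin_mid in the frame of dispenser between 0.031 and 0.043 m); the arm keeps its last pose, push and grip.
It fails at once if the tin runs over the end of the track (x of tin_mid in the frame of dispenser above 0.088 m).
It fails at once if the tin is lifted or tipped (z of tin_mid in the frame of dispenser above 0.045 m or angle between tin_mid's own z axis and vertical above 0.3 rad).
It fails at once if the tin is pressed hard or pinched (over 35 N) (contact force between the fingers and tin above 35 N).
It fails at once if the salt shaker, pepper grinder, mug or spoon rest is moved, lifted or tipped (distance of any of shaker, grinder, mug, spoon_rest from where it was at the start of the episode above 0.015 m or angle between any of shaker, grinder, mug, spoon_rest's own z axis and vertical above 0.25 rad).
It also fails if it takes over 37 s, if anything falls off the work surface, if the arm or the gripper's body presses on something with over 40 N, if the wrist force passes 120 N, or if a joint passes its speed limit or range.

### The arm

A 6-joint arm with a two-finger parallel gripper is mounted at the origin on the work surface. World frame = base frame: x ahead of the robot, y to its left, z up, the work surface at z = 0. Lengths are in m, angles in rad, forces in N, time in s.
With the tool pointing down it reaches from about 0.275 to 0.775 m from the base axis. Payload 14.6 kg.
Tool frame: the origin (TCP) lies at the very end of the fingers, on their centre line; the grasp point (between the pads) lies 19 mm behind it (env.tcp_to_grasp is the distance from the TCP to the grasp point, in m); z points along the fingers, y is the line along which they close (so a half turn about z gives the same grasp; the last joint's range is limited). The gripper opens to 85 mm and grips with 20 to 120 N. Pads are 22 mm wide; open, the fingers measure 114 mm over their backs; the gripper's body (76 mm by 85 mm) begins 54 mm behind the grasp point. The pads swing forward as they close: fully open they stand 13 mm farther back than shut.
Start: joints at [1.082, 0.263, -0.048, 1.259, 0, 1.415], TCP at [0.172, 0.496, 0.231] pointing down, gripper open.
Joint ranges: [-2.65, 2.65], [-0.89, 1.7], [-1.18, 1.37], [-2.13, 2.11], [-1.35, 1.29], [-3.14, 3.14]. Speed limits (rad/s): [1.89, 1.89, 2.57, 2.79, 3.14, 3.14].

### API

Orientations are given as a unit quaternion [x, y, z, w].
In Python, from rig import env gives the robot as it stands. Calls block until the motion is done:
- env.move_to(position, orientation): joint-space move of the TCP to a pose.
- env.move_l(position, frame=None, velocity=0.15, f_stop=None): straight line of the TCP; frame=None keeps the orientation; velocity is the mean speed in m/s. With f_stop (N) it stops when the force on the tool has changed by that much, and returns True; else False.
- env.movej(angles): joint-space move.
- env.grip(opening, squeeze=None): finger opening in m; squeeze is the grip in N (None keeps the last); returns when the fingers have stopped.
- env.hold(seconds).
- env.ik(position, orientation): joint angles nearest the present ones, or None.
- env.grab_frame(name): name is "scene" or "top" or "wrist"; returns the picture (384x512x3 uint8, red, green, blue); there is no depth.
- env.calibration(name): a dict with "vfov" (degrees; the focal length in pixels is half the picture's height over the tangent of half this angle, whatever the lens; pixels are square), "cx", "cy" (the principal point, pixels), "origin" and "rotation" of the camera in the world. Camera axes: x right, y up, looking along -z (the intrinsics and any distortion apply to the point x, -y, -z); pixel columns grow to the right and rows downward; lengths in m; the calibration is good to about 2 mm. A picture is of the moment at which its call begins: read the wrist's pose just before it. calibration takes no time and is no camera call; for the wrist camera it gives the pose at the moment of the call.
A pose or a line that the arm cannot do raises env.Unreachable and nothing moves.
- env.finish_job(): hands the job in; it is judged then, once.
Trained networks look in the newest picture that a camera, given by its name, has taken for a name from the list of things; names that differ only in an ending like _2 or _b are one class to them, and where a whole thing is asked for, a point or a joint stands for the part that bears it (a point fixed in the world has none). Each returns a list of dicts, best first, with "p" (0 to 1); they miss things now and then, are a little off and sometimes report something else, mostly with a low value. They report only what shows in the picture. A call takes as long as a camera call.
- env.find_in(name, camera): "xy" ([column, row] in pixels, amid what is visible of it).
- env.regions_of(name, camera): "mask" (384x512 bool, what is visible of it) and "xy" ([column, row] in pixels, amid what is visible of it).
Readings, each from a call of its own:
- env.current_time(): time.
- env.current_q(): joint angles.
- env.current_joint_velocities(): joint speeds.
- env.current_joint_torque(): joint torques, N m.
- env.current_ee_pos(): TCP position.
- env.current_tool_rot(): TCP orientation.
- env.current_ft_force(): force on the tool from outside, world axes, zero at the start.
- env.current_torque(): the same for the moment, N m.
- env.current_opening(): finger opening in m.
- env.current_finger_force(): force on a finger pad.
Only numpy, scipy, OpenCV 4.12 (cv2) and the standard library are available. Lean on these libraries where they do the work, as an engineer would, in place of code of your own. Each camera call takes 0.05 s, during which the arm holds its last target. There are 200 camera calls.

## Working session

There is one attempt and no reset: what is moved stays moved. The work goes in short steps, each a Python script; the robot and the scene stay as the last script left them, time stands still between calls to the robot, and variables do not carry over. Pictures are saved under pics/ and viewed, at most 10 in all, crops included, and the job is handed in when it is done.

```bash
ls; mkdir -p pics; cat > h.py <<'E'
import numpy as np, cv2
from rig import env
def snap(n,f):
    im=env.grab_frame(n); cv2.imwrite('pics/'+f+'.png',cv2.cvtColor(im,cv2.COLOR_RGB2BGR)); return im
E
python3 - <<'E'
from h import *
print(env.current_time())
a=snap('scene','scene0'); b=snap('top','top0')
for c in ('scene','top'):
    k=env.calibration(c); print(c,k)
for n in ['dispenser','track_end','key_top','stop_bar','tin_mid','pusher_face','shaker','grinder','mug','spoon_rest']:
    for c in ('top','scene'):
        r=env.find_in(n,c); print(n,c,[(np.round(x['xy'],1).tolist(),round(x['p'],2)) for x in r[:2]])
print(env.current_time(), env.current_tool_rot(), env.current_ft_force())
cv2.imwrite('pics/both0.png',cv2.resize(cv2.cvtColor(np.vstack([b]),cv2.COLOR_RGB2BGR),(800,600)))
E
```

```text
pics
0.0
scene {'vfov': 54.44633751827659, 'cx': 253.33269303786375, 'cy': 187.06034228293277, 'origin': array([1.03162931, 0.31700977, 0.64696504]), 'rotation': array([0.17440835, 0.32012717, 0.82673525, 0.42849639])}
top {'vfov': 54.36776865652346, 'cx': 253.77588140314006, 'cy': 194.18283677664775, 'origin': array([0.52658896, 0.01142019, 0.8603759 ]), 'rotation': array([ 0.03297841, -0.00951865, -0.70004214,  0.71327612])}
dispenser top []
dispenser scene [([249.7, 178.4], 0.89)]
track_end top [([288.6, 215.9], 0.69)]
track_end scene [([246.7, 178.4], 0.98), ([191.2, 222.8], 0.52)]
key_top top [([296.3, 235.4], 0.55)]
key_top scene [([250.8, 158.0], 0.62)]
stop_bar top [([294.6, 233.3], 0.64)]
stop_bar scene [([245.2, 161.5], 0.54), ([315.4, 186.5], 0.45)]
tin_mid top [([310.3, 207.0], 0.88)]
tin_mid scene [([317.6, 184.7], 0.71), ([228.5, 165.4], 0.69)]
pusher_face top []
pusher_face scene [([189.9, 220.2], 0.37)]
shaker top [([221.5, 238.2], 0.81)]
shaker scene [([317.4, 187.8], 0.61), ([247.3, 175.4], 0.5)]
grinder top [([289.4, 128.0], 0.73)]
grinder scene []
mug top [([233.2, 167.9], 0.91)]
mug scene [([271.0, 227.1], 0.56)]
spoon_rest top [([291.7, 217.0], 0.67), ([379.5, 179.0], 0.55)]
spoon_rest scene [([159.2, 164.7], 0.57)]
1.1 [ 1.66136815e-01  9.86102712e-01 -3.84535921e-06  5.87248889e-06] [ 0.04502117 -0.7348555  -0.30723687]
```

View pics/both0.png

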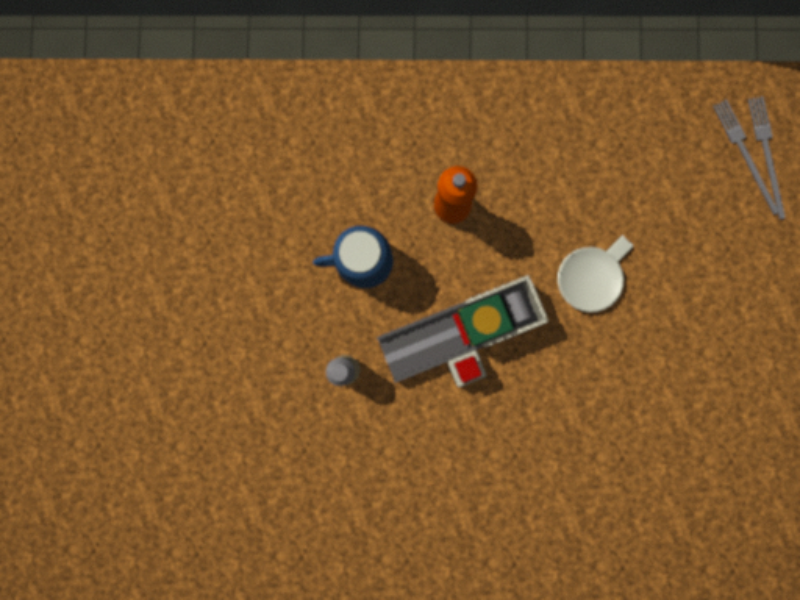

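View pics/scene0.png

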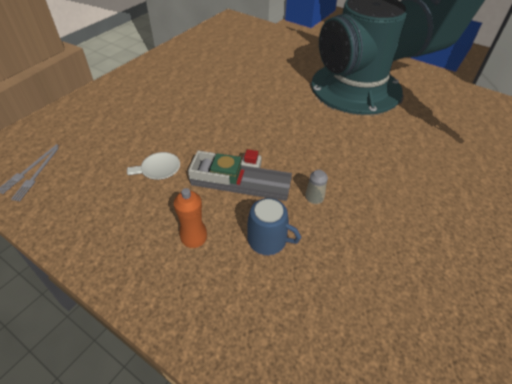

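The top view shows the dispenser pointing to picture-left: tin at about (311,205), key at about (300,236), and the track end near (251,231) in native pixels. The shaker is beyond the end at (219,238), the mug is at (231,165), and everything else is clear. My plan is to press the key with one finger while the other waits over the track as the stop.

```bash
cat >> h.py <<'E'
from scipy.spatial.transform import Rotation as R
def ray_at(cal,uv,z,H=384):
    f=H/2/np.tan(np.radians(cal['vfov'])/2)
    d=R.from_quat(cal['rotation']).apply([(uv[0]-cal['cx'])/f,-(uv[1]-cal['cy'])/f,-1])
    o=np.array(cal['origin']); return (o+d*(z-o[2])/d[2])[:2]
def blob(im,lo,hi,near,rad=60):
    "blobs (centroid, area) of an HSV range, nearest within rad of near"
    hsv=cv2.cvtColor(im,cv2.COLOR_RGB2HSV); m=cv2.inRange(hsv,lo,hi)
    n,l,s,c=cv2.connectedComponentsWithStats(m)
    return [(np.round(c[i],1).tolist(),int(s[i,4])) for i in range(1,n) if s[i,4]>15 and np.hypot(*(c[i]-near))<rad]
def fit(model,world):
    "2-D rigid: world = p + Rot(a) model"
    m=np.array(model);w=np.array(world);mc=m-m.mean(0);wc=w-w.mean(0)
    a=np.arctan2((mc[:,0]*wc[:,1]-mc[:,1]*wc[:,0]).sum(),(mc*wc).sum())
    Q=np.array([[np.cos(a),-np.sin(a)],[np.sin(a),np.cos(a)]]); p=w.mean(0)-Q@m.mean(0)
    return p,a,np.linalg.norm(w-(p+m@Q.T),axis=1)
def to_world(p,a,xy):
    return p+np.array([[np.cos(a),-np.sin(a)],[np.sin(a),np.cos(a)]])@np.array(xy)
E
python3 - <<'E'
from h import *
im=cv2.cvtColor(cv2.imread('pics/top0.png'),cv2.COLOR_BGR2RGB); cal=env.calibration('top')
red=blob(im,(0,200,90),(5,255,255),(299,225)); print('red',red)
print('green',blob(im,(50,80,20),(90,255,255),(311,205)),'brass',blob(im,(12,150,130),(28,255,255),(311,205),8))
key=max(red,key=lambda r:r[1])[0]
hsv=cv2.cvtColor(im,cv2.COLOR_RGB2HSV); g=cv2.inRange(hsv,(45,80,20),(90,255,255)); g[:180]=0;g[225:]=0
tin=np.array(cv2.minAreaRect(cv2.findNonZero(g))[0]); print('key',key,'tin',tin)
# dispenser floor end corners (read off the picture), kerb top z .024
W=[ray_at(cal,key,.048),ray_at(cal,tin,.060),ray_at(cal,(381/1.5625,341/1.5625),.024),ray_at(cal,(402/1.5625,381/1.5625),.024)]
M=[(.012,.055),(-.0365,0),(.115,-.035),(.115,.035)]
p,a,r=fit(M,W); print(p,a,r*1000)
kf,tf=np.array([.012,.053]),np.array([.070,.003])
d=tf-kf; c=to_world(p,a,(kf+tf)/2); ang=a+np.arctan2(d[1],d[0])
for s in (0,np.pi):
    yaw=ang-np.pi/2+s   # tool y dir
    q=(R.from_euler('z',ang+s)*R.from_matrix(np.array([[0,1,0],[1,0,0],[0,0,-1.]]))).as_quat()
    print(s,R.from_quat(q).apply([0,1,0]),q,[None if (j:=env.ik([*c,z],q)) is None else np.round(j,2) for z in (.2,.034)])
print(c,np.linalg.norm(d))
E
```

```text
red [([295.0, 210.1], 55), ([299.4, 236.1], 153)]
green [([311.1, 204.0], 429)] brass [([311.0, 204.3], 227)]
key [299.4, 236.1] tin [311.12722778 203.90533447]
[ 0.54209274 -0.05436068] 2.0108651940828124 [5.71810107 3.56629171 4.42240734 6.95339936]
0 [0.26807107 0.96339914 0.        ] [0.13527908 0.99080753 0.         0.        ] [array([-0.22,  0.23, -0.18,  1.16,  0.  ,  0.05]), array([-0.22,  0.37, -0.48,  0.73,  0.  ,  0.05])]
3.141592653589793 [-0.26807107 -0.96339914  0.        ] [-0.99080753  0.13527908  0.         -0.        ] [array([-0.22,  0.23, -0.18,  1.16,  0.  , -3.09]), array([-0.22,  0.37, -0.48,  0.73,  0.  , -3.09])]
[ 0.49929444 -0.02919511] 0.07657675887630659
```

```bash
python3 - <<'E'
from h import *
env.move_to([.485,-.03,.22],[0.13527908,0.99080753,0,0])
env.grip(.062,20)
cal=env.calibration('wrist'); print(cal, env.current_opening())
im=snap('wrist','w0')
cv2.imwrite('pics/w0b.png',cv2.resize(cv2.imread('pics/w0.png'),(800,600),interpolation=cv2.INTER_CUBIC))
for n in ['key_top','tin_mid','stop_bar','track_end']:
    print(n,[(np.round(x['xy'],1).tolist(),round(x['p'],2)) for x in env.find_in(n,'wrist')[:2]])
print(blob(im,(0,180,70),(6,255,255),(256,192),400),blob(im,(12,150,110),(28,255,255),(256,192),400)[:6],env.current_time(),env.current_ft_force())
E
```

```text
{'vfov': 66.25314896735266, 'cx': 256.1101626269226, 'cy': 190.38041855456746, 'origin': array([ 0.40753626, -0.00802042,  0.36266382]), 'rotation': array([-0.12478156, -0.09465813,  0.59745771,  0.78645641])} 0.06233099390770837
key_top []
tin_mid [([229.4, 236.3], 0.7)]
stop_bar []
track_end [([266.3, 188.3], 0.74)]
[([229.7, 176.4], 702), ([250.7, 212.1], 222)] [([226.9, 242.0], 734), ([295.6, 320.9], 1425)] 3.9083 [-0.27771792  0.17767174 -0.57227936]
```

View pics/w0b.png

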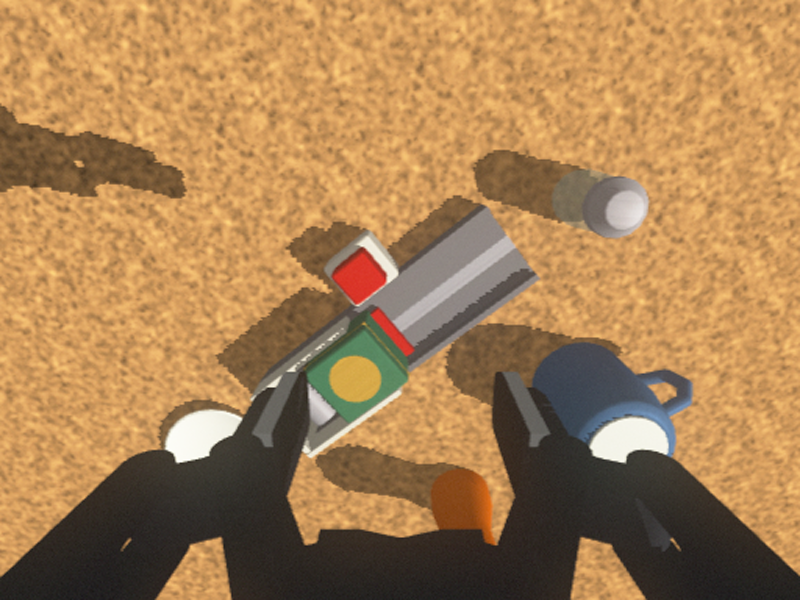

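The wrist view shows the key top at (229.5,176.4), the brass disc on the tin at (227,242), and the track-end corners at (311,132) and (344,177). The shaker is at right (395,132), about 90 px past the end. I'll fit the pose again from these.

```bash
python3 - <<'E'
from h import *
cal={'vfov':66.25314896735266,'cx':256.1101626269226,'cy':190.38041855456746,'origin':[0.40753626,-0.00802042,0.36266382],'rotation':[-0.12478156,-0.09465813,0.59745771,0.78645641]}
M=[(.012,.055),(-.0365,0),(.115,.035),(.115,-.035)]
UV=[(229.7,176.4),(226.9,242),(311,132),(344.3,177)]
W=[ray_at(cal,u,z) for u,z in zip(UV,(.048,.06,.024,.024))]
for s in (slice(0,4),slice(0,2)):
    p,a,r=fit(M[s],W[s]); print(p,a,r*1000)
top=env.calibration('top')
print(np.round(W,4),ray_at(top,(299.4,236.1),.048),ray_at(top,(311,204.3),.06))
# reproject check of the stop bar etc.
print([np.linalg.norm(W[i]-W[j]) for i,j in ((0,1),(2,3),(1,2),(1,3))],[np.hypot(*np.subtract(M[i],M[j])) for i,j in ((0,1),(2,3),(1,2),(1,3))])
E
```

```text
[ 0.53881193 -0.05037704] 1.969102141563359 [1.55081857 0.69026522 1.46694213 1.2656253 ]
[ 0.53868817 -0.04954017] 1.9650004616010246 [0.72306609 0.72306609]
[[ 0.4826 -0.0594]
 [ 0.5534 -0.0835]
 [ 0.4631  0.0412]
 [ 0.5257  0.0682]] [ 0.48651349 -0.06125995] [ 0.55508759 -0.08399102]
[np.float64(0.07477586694928123), np.float64(0.0681201018218713), np.float64(0.15390952740679104), np.float64(0.15417656958019452)] [np.float64(0.07332973476019125), np.float64(0.07), np.float64(0.1554903533985308), np.float64(0.1554903533985308)]
```

```bash
cat >> h.py <<'E'
P,A=np.array([.5388,-.0502]),1.968
KF,TF=np.array([.012,.053]),np.array([.070,.003])
def goal():
    d=TF-KF; ang=A+np.arctan2(d[1],d[0])
    q=(R.from_euler('z',ang)*R.from_matrix(np.array([[0,1,0],[1,0,0],[0,0,-1.]]))).as_quat()
    return to_world(P,A,(KF+TF)/2),q
E
python3 - <<'E'
from h import *
c,q=goal(); print(c,q)
env.move_to([*c,.15],q); env.move_l([*c,.068],velocity=.08)
print(env.current_time(),env.current_ee_pos(),env.current_ft_force(),env.current_opening())
snap('wrist','w1')
cal=env.calibration('wrist')
# project the model key corners and tin-finger point for checking
f=192/np.tan(np.radians(cal['vfov'])/2)
def proj(x):
    v=R.from_quat(cal['rotation']).inv().apply(np.array(x)-cal['origin']); return (cal['cx']+f*v[0]/-v[2],cal['cy']-f*v[1]/-v[2])
im=cv2.resize(cv2.imread('pics/w1.png'),(800,600),interpolation=cv2.INTER_CUBIC)
pt=lambda x,y,z: tuple(int(round(u*1.5625)) for u in proj([*to_world(P,A,(x,y)),z]))
for x,y,z in [(.012,.055,.048),(.012,.053,.068),(.07,.003,.068),(-.0365,0,.06),(.115,.035,.024),(.115,-.035,.024)]:
    cv2.circle(im,pt(x,y,z),5,(255,0,255),2)
cv2.imwrite('pics/w1b.png',im)
E
```

```text
[ 0.49711941 -0.02322355] [0.15648197 0.98768082 0.         0.        ]
5.475 [ 0.49739334 -0.02328948  0.06843424] [ 0.05009095 -0.32592976 -0.21387209] 0.06211059329085878
```

View pics/w1b.png

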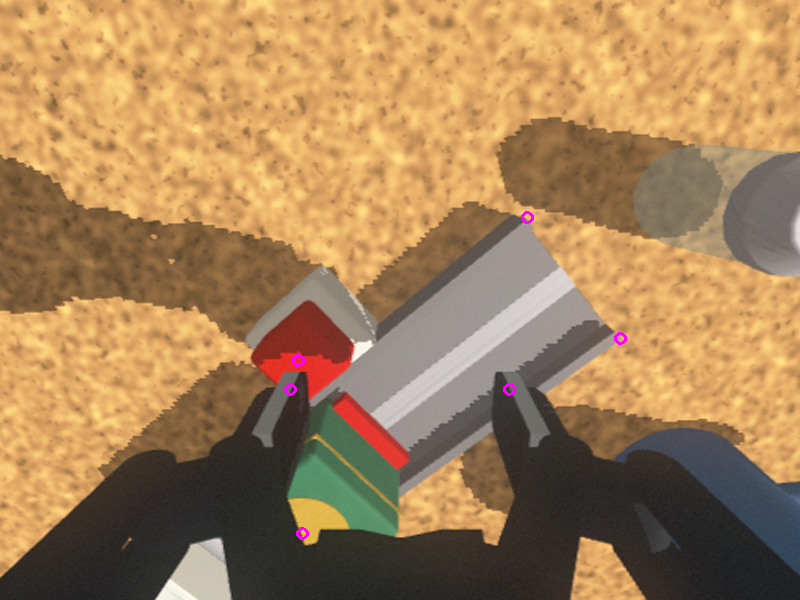

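The projected markers land on the track corners, the key and the tin disc. The left fingertip at about (290,385) is above the key and the right one at about (510,385) is above the track in front of the tin, so I'll press.

```bash
python3 - <<'E'
from h import *
c,q=goal()
s=env.move_l([*c,.018],velocity=.03,f_stop=13)
print(s,env.current_time(),env.current_ee_pos(),env.current_ft_force())
for i in range(8):
    env.hold(.4); print(round(env.current_time(),2),np.round(env.current_ee_pos(),4),np.round(env.current_ft_force(),2),env.current_finger_force())
snap('wrist','w2'); snap('scene','s2')
a=cv2.imread('pics/w2.png'); b=cv2.imread('pics/s2.png')[110:230,150:310]
cv2.imwrite('pics/w2b.png',np.vstack([cv2.resize(a,(440,330)),cv2.resize(b,(360,270),interpolation=cv2.INTER_CUBIC)[:, :].copy() if 0 else cv2.resize(b,(440,270),interpolation=cv2.INTER_CUBIC)]))
E
```

```text
True 6.75 [ 0.4971719  -0.02333156  0.02809277] [-3.99447012  2.84472359 17.99990659]
7.15 [ 0.4972 -0.0233  0.0281] [-4.45  2.01 17.26] 8.895250610075891
7.55 [ 0.4972 -0.0233  0.0281] [-4.09  1.81 16.87] 8.894917024299502
7.95 [ 0.4971 -0.0233  0.0281] [-3.16  1.69 17.31] 8.894977828022093
8.35 [ 0.4971 -0.0233  0.0281] [-3.33  3.19 17.79] 8.895106413401663
8.75 [ 0.4971 -0.0233  0.0281] [-3.69  1.66 17.96] 8.8948265905492
9.15 [ 0.4971 -0.0232  0.0281] [-4.35  2.41 18.17] 10.716556354454951
9.55 [ 0.4971 -0.0232  0.0281] [-3.51  2.3  18.58] 10.715439611230977
9.95 [ 0.4971 -0.0233  0.0281] [-4.17  2.28 18.61] 10.715276897972217
```

View pics/w2b.png

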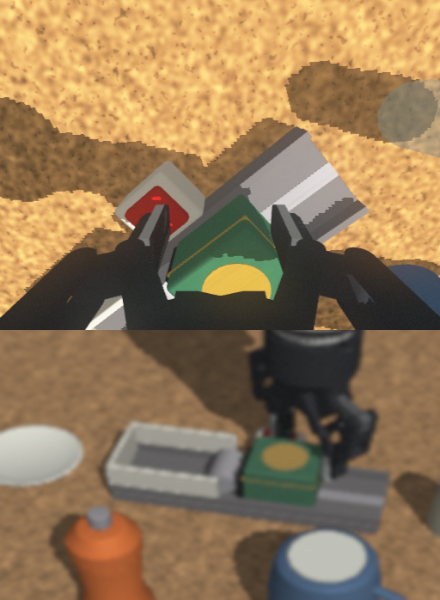

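The tin, with its brass disc visible, now rests against the right finger well clear of the bay. The key under the left finger sits low in its housing, and the force jump at about 9 s was the tin arriving. I'll check its position and stillness, then hand in.

```bash
python3 - <<'E'
from h import *
cal=env.calibration('scene')
def tin():
    im=env.grab_frame('scene'); b=max(blob(im,(10,110,70),(30,255,255),(254,165),14),key=lambda x:x[1],default=None)
    if b is None: return None
    Q=R.from_euler('z',-A).as_matrix()[:2,:2]
    return b,np.round(Q@(ray_at(cal,b[0],.06)-P)*1000,1)
print(tin()); env.hold(1.); print(tin(),env.current_ft_force(),env.current_finger_force(),env.current_time())
E
```

```text
(([253.2, 165.9], 136), array([28. , -0.6]))
(([253.2, 165.9], 136), array([28. , -0.6])) [-4.92744842  3.1044052  18.3259428 ] 10.71535406561452 11.15
```

Tin is at x ≈ 28 mm and still, with its centre past the bar line. The key is held at its stop.

```bash
python3 -c "
from rig import env
print(env.finish_job())"
```

```text
the job is handed in; nothing more can be done
None
```

I handed the job in with the key held down and the tea tin stopped by the other finger about 28 mm past the stop bar's line, still and on the track; the other objects weren't touched, and no verdict came back.

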